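# Hang the finished plaque

## Task

The quatrefoil plaque with the wire eye on top is finished: pull it firmly straight up out of the wooden bench block, whose spring catch grips its foot, and hang it by its eye on the empty peg of the free stand, so that it hangs there upright and still when you let go. Do not let it drop onto the bench, and leave the round blank in its own block.

Things in the scene. Friction and masses are not known exactly. Their poses are not given: they have to be found in the camera images.
- plaque: finished plaque, flat grey metal with brass inlay, 8 mm thick, upright in a block. Origin under its foot's centre; z up, x through the thickness, y across; both faces alike. Along z (mm): foot 24 wide 0-42 (40 in the block), four-lobed body 76 wide 42-118, straight neck 34 wide to 150, wire eye centred at 160: hole 20, outside 34, hole axis x; top 177. About 0.2 kg
- plaque_eye (a point): centre of the hole of the plaque's eye, 160 mm above the plaque's origin; axes as the plaque's
- plaque_neck (a point): centre of the plaque's neck, 133 mm above the plaque's origin, where it can be gripped from above across its 34 mm width (closing along the plaque's y), with the eye between the fingers
- block_plaque: dark wooden block, fixed, 70 x 90 x 60 mm (x, y, z), holding the plaque. Origin at the centre of its underside. Slot 10 x 26 mm (x, y) in its top, 40 mm deep; spring rollers inside catch notches in the foot: about 12 N straight up pulls it free within the first 10 mm
- block_blank: the same kind of block, holding the round blank
- blank: unfinished round grey metal disc, 64 mm across, 8 mm thick, without an eye, on the same foot (24 mm wide, 42 mm long), standing in its block; origin at the centre of the foot's underside, top at 105 mm above the origin. To be left alone
- stand_free: free hanging stand, fixed: wooden base 130 x 100 x 16 mm (90 mm before the post axis to 40 mm behind it), post 18 x 22 mm, 251 mm high, empty steel peg 9 mm thick, 75 mm long, leaving the post's front at height 235 mm along the stand's -x (towards the robot), rising 13 degrees to its tip. Origin on the post axis at bench level
- peg_tip (a point): centre of the empty peg's free end, 81 mm in front of the post's axis, 252 mm above the bench; the peg ends in a half ball about this point; axes as the stand's
- peg_mid (a point): middle of the empty peg, 45 mm in front of the post's axis, 243 mm above the bench; axes as the stand's
- peg_root (a point): where the empty peg's axis meets the post, 235 mm above the bench; axes as the stand's
- stand_full: a second stand of the same kind, whose peg already carries another round plaque (68 mm across, hanging in a plane 45 mm in front of the post's axis); fixed. Origin on the post's axis, at bench level
There are look-alikes about, which are no part of the job. Leave any turquoise look-alike of the plaque alone.

How it is judged:
By the outcome, as a careful person would: the job done as asked, in the order asked, and still so for the second after the job is handed in, with the robot touching nothing.
It also fails if it takes over 51 s, if anything falls off the work surface, if the arm or the gripper's body presses on something with over 40 N, if the wrist force passes 120 N, or if a joint passes its speed limit or range.

## Robot

A 7-joint arm with a two-finger parallel gripper is mounted at the origin on the work surface. World frame = base frame: x ahead of the robot, y to its left, z up, the work surface at z = 0. Lengths are in m, angles in rad, forces in N, time in s.
With the tool pointing down it reaches from about 0.425 to 0.95 m from the base axis. Payload 4.7 kg.
Tool frame: the origin (TCP) lies at the very end of the fingers, on their centre line; the grasp point (between the pads) lies 19 mm behind it; z points along the fingers, y is the direction in which the jaws open and shut (so a half turn about z gives the same grasp; the last joint's range is limited). The gripper opens to 85 mm and grips with 20 to 120 N. Pads are 22 mm wide; open, the fingers measure 114 mm over their backs; the gripper's body (76 mm by 85 mm) begins 54 mm behind the grasp point. The pads swing forward as they close: fully open they stand 13 mm farther back than shut.
Start: joints at [-1.294, 0.469, -0.049, 1.532, 0.024, 1.141, -0.082], TCP at [0.203, 0.644, 0.231] pointing down, gripper open.
Joint ranges: [-2.59, 2.59], [-0.33, 1.99], [-1.39, 1.29], [0.1, 2.45], [-1.04, 4.18], [0.21, 1.99], [-2.66, 2.66]. Speed limits (rad/s): [2.57, 2.57, 3.14, 3.14, 3.14, 3.14, 3.14].

## Interface

Orientations are given as a unit quaternion [x, y, z, w].
In Python, from cell import move_ptp, servo_line, movej, let_go, grasp, dwell, solve_ik, capture, get_calibration, PlanningError, sign_off, get_clock, get_qpos, get_joint_velocities, get_joint_torque, get_tool_pos, get_tool_rot, get_force, get_torque, get_opening gives the robot as it stands. The module is installed in compiled form; this text tells all that it offers. Calls block until the motion is done:
- move_ptp(position, orientation): joint-space move of the TCP to a pose.
- servo_line(position, orientation=None, velocity=0.15): straight line of the TCP; orientation=None keeps the orientation; velocity is the mean speed in m/s.
- movej(angles): joint-space move.
- let_go() and grasp(grasp_force=None): open the fingers fully, or close them until they stop; grasp_force is the grip in N (None keeps the last).
- dwell(seconds).
- solve_ik(position, orientation): joint angles nearest the present ones, or None.
- capture(name): name is "side" or "top"; returns the picture (420x560x3 uint8, blue, green, red); there is no depth.
- get_calibration(name): a dict with "mtx" (3x3 intrinsics, pixels), "k1" (the pictures are not rectified: a ray, as slopes to the right and down, at radius r is drawn at 1 + k1 r^2 times it, then the intrinsics apply), "extrinsics" (4x4, takes a point from world to camera coordinates). Camera axes: x right, y down, z forward; pixel columns grow to the right and rows downward; lengths in m; the calibration is good to about 2 mm. A picture is of the moment at which its call begins. get_calibration takes no time and is no camera call.
A pose or a line that the arm cannot do raises PlanningError and nothing moves.
- sign_off(): hands the job in, once; it reports no verdict.
Readings, each from a call of its own:
- get_clock(): time.
- get_qpos(): joint angles.
- get_joint_velocities(): joint speeds.
- get_joint_torque(): joint torques, N m.
- get_tool_pos(): TCP position.
- get_tool_rot(): TCP orientation.
- get_force(): force on the tool from outside, world axes, zero at the start.
- get_torque(): the same for the moment, N m.
- get_opening(): finger opening in m.
Only numpy, scipy, OpenCV 4.12 (cv2) and the standard library are available. Lean on these libraries where they do the work, as an engineer would, in place of code of your own. Each camera call takes 0.05 s, during which the arm holds its last target. There are 200 camera calls.

## Working session

There is one attempt and no reset: what is moved stays moved. The work goes in short steps, each a Python script; the robot and the scene stay as the last script left them, time stands still between calls to the robot, and variables do not carry over. Pictures are saved under pics/ and viewed, about 8 in all and at most 12, crops included, and the job is handed in when it is done.

```bash
mkdir -p pics; cat > h.py <<'E'
import numpy as np, cv2
from cell import *
def C(n):
    c=get_calibration(n); return np.array(c["mtx"]),c["k1"],np.array(c["extrinsics"])
def proj(n,P):
    K,k,E=C(n); p=E[:3,:3]@np.array(P,float)+E[:3,3]; s=p[:2]/p[2]; s=s*(1+k*(s@s)); return K[:2,:2]@s+K[:2,2]
def ray(n,uv):
    K,k,E=C(n); d=np.linalg.solve(K[:2,:2],np.array(uv,float)-K[:2,2]); s=d.copy()
    for _ in range(30): s=d/(1+k*(s@s))
    R=E[:3,:3]; return -R.T@E[:3,3], R.T@np.array([s[0],s[1],1])
def atz(n,uv,z):
    o,d=ray(n,uv); return o+d*(z-o[2])/d[2]
def tri(a,b):
    (o1,d1),(o2,d2)=ray("side",a),ray("top",b)
    t=np.linalg.lstsq(np.stack([d1,-d2],1),o2-o1,rcond=None)[0]
    p,q=o1+t[0]*d1,o2+t[1]*d2; return (p+q)/2,np.linalg.norm(p-q)
def crop(n,name,u0,u1,v0,v1,s):
    im=capture(n); cv2.imwrite("pics/"+name,cv2.resize(im[v0:v1,u0:u1],None,fx=s,fy=s,interpolation=cv2.INTER_CUBIC))
E
python3 - <<'E'
from h import *
for n in("side","top"):
    crop(n,n+"0.png",0,560,0,420,1.4); K,k,E=C(n); print(n,K.tolist(),k,"cam at",-E[:3,:3].T@E[:3,3],E[:3,:3].round(2).tolist())
print(get_clock(),get_tool_rot(),get_tool_pos(),get_opening())
E
```

```text
side [[391.14879282468087, 0.0, 277.80173950242124], [0.0, 391.14879282468087, 214.1551163536021], [0.0, 0.0, 1.0]] -0.06389452650301312 cam at [ 0.15279742 -0.37967279  0.71015363] [[0.72, -0.69, 0.01], [-0.49, -0.52, -0.7], [0.49, 0.5, -0.71]]
top [[424.4341173242483, 0.0, 273.7261320211805], [0.0, 424.4341173242483, 209.93600118730382], [0.0, 0.0, 1.0]] -0.11477816991304121 cam at [0.38011774 0.00859265 0.99046036] [[-0.03, -1.0, -0.0], [-0.98, 0.03, -0.19], [0.19, -0.0, -0.98]]
0.1 [ 1.52253665e-01  9.88341070e-01 -8.59793072e-04 -1.05655690e-04] [0.20303351 0.64319987 0.23037037] 0.08518921526578942
```

View pics/side0.png

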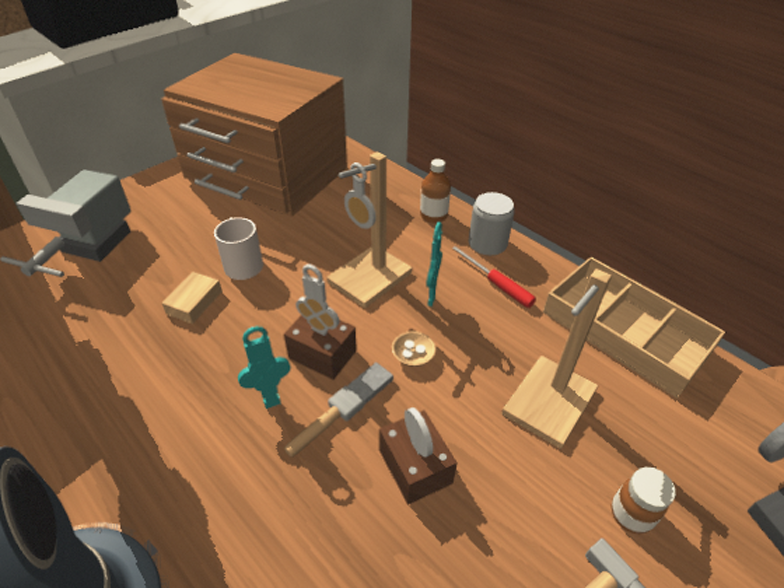

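View pics/top0.png

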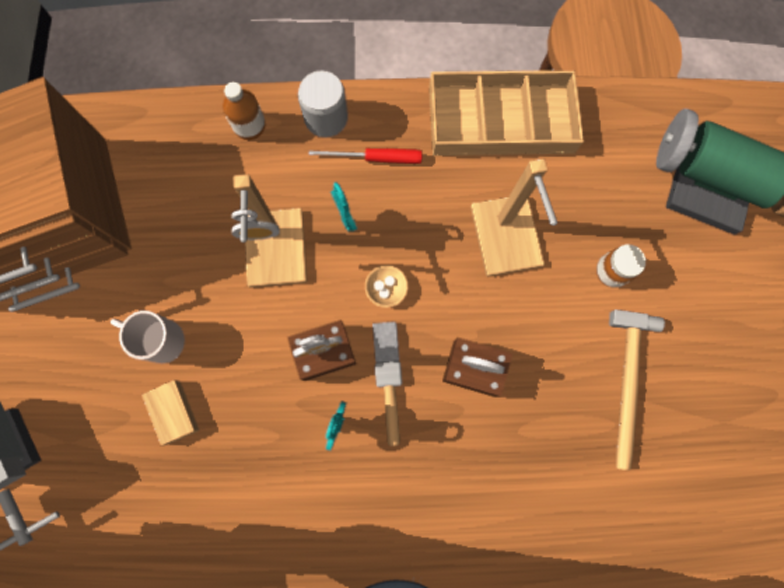

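The side view shows the plaque in its block at about (225,215) in raw pixels and the free stand's peg at (418,213). The top view shows the plaque block at (230,250) and the free peg at about (388,143). Next I'll enlarge these areas.

```bash
python3 - <<'E'
from h import *
def mk(n,name,a,b,s=8):
    im=capture(n); o=[]
    for (u,v,w,h) in (a,b):
        c=cv2.resize(im[v:v+h,u:u+w],None,fx=s,fy=s,interpolation=cv2.INTER_CUBIC)
        for i in range(0,w,10): cv2.putText(c,str(u+i),(i*s,8),0,.3,(255,255,255),1); cv2.line(c,(i*s,10),(i*s,14),(255,255,255),1)
        for i in range(0,h,10): cv2.putText(c,str(v+i),(0,i*s+4),0,.3,(255,255,255),1); cv2.line(c,(22,i*s),(26,i*s),(255,255,255),1)
        o.append(c)
    cv2.imwrite("pics/"+name,np.hstack(o))
mk("side","side1.png",(200,185,65,90),(395,185,45,90),7)
mk("top","top1.png",(200,225,60,50),(335,110,70,50),6)
E
```

```text
(no output)
```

View pics/side1.png

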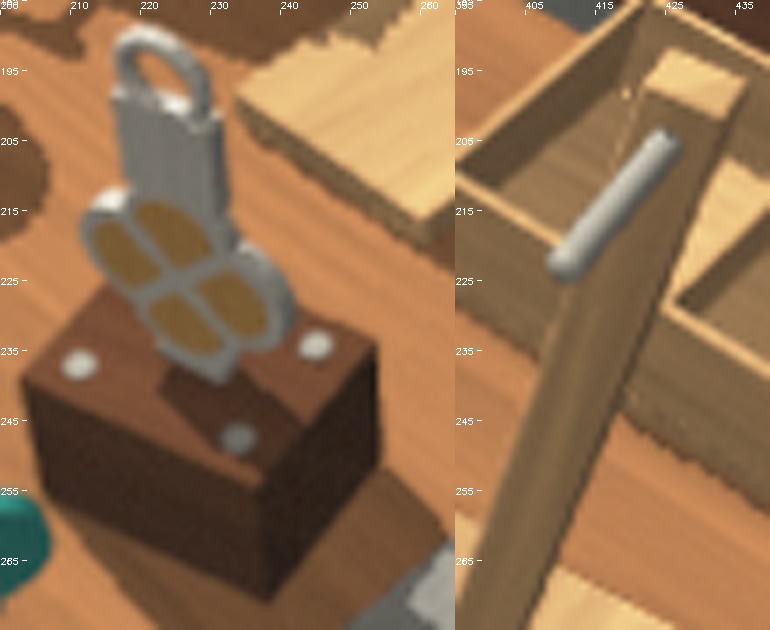

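View pics/top1.png

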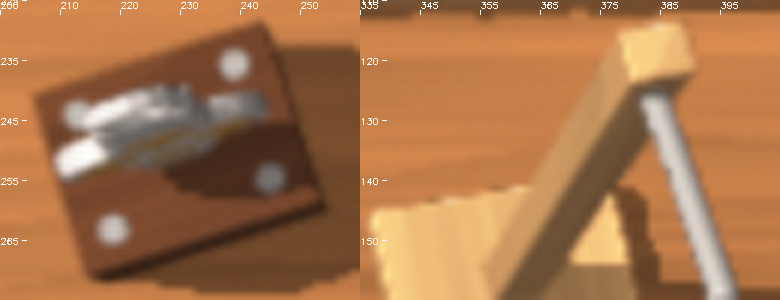

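The side crop shows the plaque's eye hole at about (223,195), and block top corners at (203,239), (238,255) and (254,234). The peg tip is at (411,222) in the side view and about (396,159) in the top view. Next I'll fit each pose to these points.

```bash
cat > fit.py <<'E'
from h import *
from scipy.optimize import least_squares
def px(u0,v0,s,L,xo=0): return [(u0+(x-xo+.5)/s-.5, v0+(y+.5)/s-.5) for x,y in L]
def fit(obs,x0):
    def W(p,P): c,s=np.cos(p[2]),np.sin(p[2]); return [p[0]+c*P[0]-s*P[1],p[1]+s*P[0]+c*P[1],P[2]]
    f=lambda p: np.concatenate([proj(n,W(p,P))-uv for n,P,uv in obs])
    r=least_squares(f,x0,loss='soft_l1'); print(r.x,"yaw deg",np.degrees(r.x[2])); print(r.fun.reshape(-1,2).round(1).tolist()); return r.x
E
python3 - <<'E'
from fit import *
# top view: image up = +x, image left = +y
S=px(200,185,7,[(22,378),(265,492),(376,345),(161,70)])
T=px(200,225,6,[(35,95),(263,22),(326,205),(92,277),(137,105)])
a,b,z=.035,.045,.06
obs=[("side",(-a,b,z),S[0]),("side",(-a,-b,z),S[1]),("side",(a,-b,z),S[2]),
 ("top",(a,b,z),T[0]),("top",(a,-b,z),T[1]),("top",(-a,-b,z),T[2]),("top",(-a,b,z),T[3])]
p=fit(obs,[.43,.1,.2])
E_=np.array([p[0],p[1],.18]); print("eye pred",proj("side",E_),S[3],proj("top",E_),T[4],"tri",tri(S[3],T[4]))
S=px(395,185,7,[(665,50),(747,80),(728,118),(645,83),(567,262)],455)
T=px(335,110,6,[(618,35),(683,22),(695,68),(630,82),(725,292)],360)
print(tri(S[4],T[4]))
a,b,z=.009,.011,.251
obs=[("side",(a,b,z),S[0]),("side",(a,-b,z),S[1]),("side",(-a,-b,z),S[2]),("side",(-a,b,z),S[3]),("side",(-.081,0,.252),S[4]),
 ("top",(a,b,z),T[0]),("top",(a,-b,z),T[1]),("top",(-a,-b,z),T[2]),("top",(-a,b,z),T[3]),("top",(-.081,0,.252),T[4])]
q=fit(obs,[.6,-.15,.2])
im=capture("side"); it=capture("top")
E
```

```text
[0.47427336 0.10414082 0.29096253] yaw deg 16.67092488825422
[[-0.2, 0.5], [-0.8, 0.2], [0.8, -0.2], [-0.1, 0.2], [0.6, -0.3], [-0.2, -0.8], [-0.4, 0.2]]
eye pred [223.49275791 196.47213351] (222.57142857142858, 194.57142857142858) [222.90726841 243.1687334 ] (222.41666666666666, 242.08333333333334) tri (array([0.47482026, 0.10518044, 0.18437964]), np.float64(0.002460912163363965))
(array([ 0.61091935, -0.21988449,  0.25516383]), np.float64(0.0007725381588010657))
[ 0.69201746 -0.20689221  0.16525166] yaw deg 9.468222469151112
[[0.5, -0.5], [0.6, 0.3], [-0.4, 0.5], [-0.5, 0.3], [0.3, 1.0], [-0.6, -0.8], [-0.3, -0.6], [0.2, 0.5], [-0.2, 0.2], [-0.5, 0.1]]
```

```bash
cat >> h.py <<'E'
def Q(deg): a=np.radians(deg)/2; return [np.cos(a),np.sin(a),0,0]
PX,PY,PYAW=.4745,.1045,16.7
SX,SY,SYAW=.692,-.207,9.5
E
python3 - <<'E'
from h import *
for o in (0,180):
    print(o,[None if (j:=solve_ik(p,Q(y+o))) is None else np.round(j,2).tolist() for p,y in (([PX,PY,.36],PYAW),([PX,PY,.134],PYAW),([.55,-.23,.21],SYAW),([.65,-.215,.2],SYAW))])
p=get_tool_pos()
servo_line([p[0],p[1],.36],velocity=.2)
o=180
move_ptp([PX,PY,.36],Q(PYAW+o)); servo_line([PX,PY,.23],velocity=.15)
print(get_clock(),get_tool_pos(),get_force())
def crp(n,u,v,w,h,s): return cv2.resize(capture(n)[v:v+h,u:u+w],None,fx=s,fy=s,interpolation=cv2.INTER_CUBIC)
cv2.imwrite("pics/pre.png",np.hstack([crp("side",180,120,90,130,4),crp("top",180,160,90,130,4)]))
E
```

```text
0 [[-0.94, 0.04, 0.67, 1.81, -0.03, 1.3, -1.54], [-0.84, 0.32, 0.66, 2.1, -0.28, 0.8, -1.29], [-0.36, 0.5, 0.96, 1.79, -0.46, 1.09, -0.64], [-0.39, 0.74, 1.09, 1.58, -0.68, 1.24, -0.59]]
180 [[-0.59, 0.05, 0.31, 1.79, -0.02, 1.3, 1.58], [-0.45, 0.28, 0.18, 2.08, -0.07, 0.78, 1.63], [-0.32, 0.47, 0.89, 1.79, -0.42, 1.08, 2.46], [-0.15, 0.56, 0.61, 1.57, -0.35, 1.12, 2.28]]
4.2667 [0.47515332 0.10476228 0.23078432] [-0.0238951  -0.37705935  1.51085512]
```

View pics/pre.png

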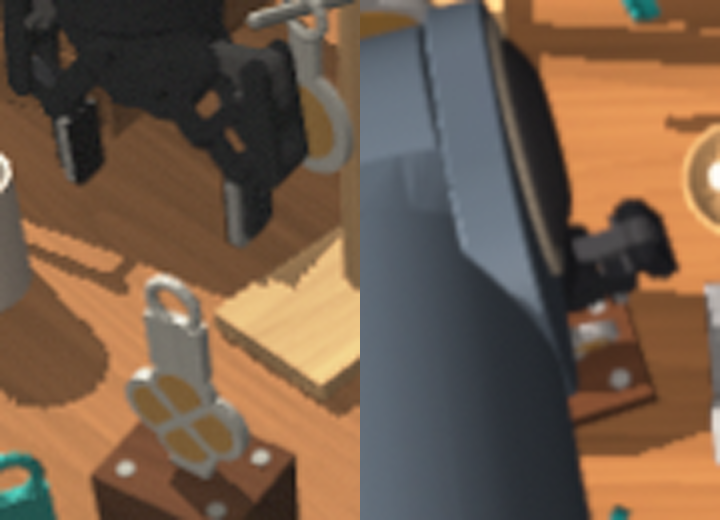

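The fingers straddle the plaque along its width. In the side crop the fingertips are at (75,180) and (240,240), and the eye is at (172,300). I'll check the clearance to the full stand, then descend and grasp.

```bash
python3 - <<'E'
from h import *
f=atz("top",(172,160),.2); print("full plaque",f)
if np.hypot(f[0]-PX,f[1]-PY)<.11: raise SystemExit("near")
servo_line([PX,PY,.134],velocity=.08); print(get_clock(),get_tool_pos(),get_force())
grasp(80); print(get_clock(),get_opening(),get_force(),get_torque(),get_tool_pos())
cv2.imwrite("pics/gr.png",cv2.resize(capture("side")[140:270,160:300],None,fx=4,fy=4,interpolation=cv2.INTER_CUBIC))
E
```

```text
full plaque [0.63798196 0.20079972 0.2       ]
5.7167 [0.47490896 0.10459546 0.13447983] [-0.62578245 -0.36176148 -0.38841188]
6.25 0.032883284278973655 [-0.90369017  0.80550586  3.65238002] [ 0.21865554  0.2246693  -0.04945331] [0.47468373 0.10485278 0.13439766]
```

View pics/gr.png

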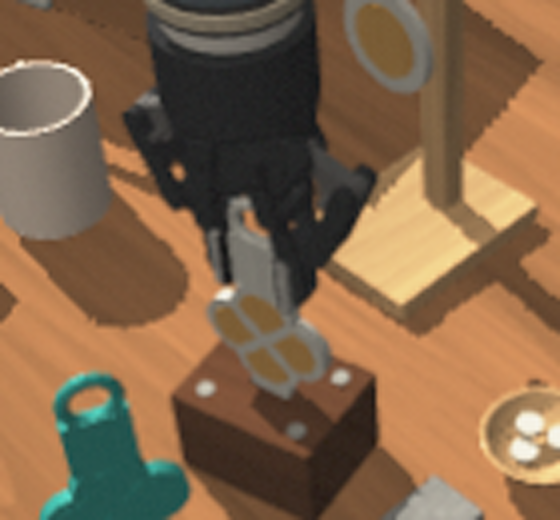

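The neck is held between the pads, at (225–290, 230–300) in the crop. Next I'll pull straight up and carry the plaque to a point in front of the peg.

```bash
cat >> h.py <<'E'
def along(t,dz=0,EZ=.046):  # TCP so that eye is t in front of post axis (m), dz rel. to peg axis
    a=np.radians(SYAW); z=.252+(t-.081)*(17/72 if t<=.081 else 0)
    return [SX-t*np.cos(a),SY-t*np.sin(a),z+dz-EZ]
E
python3 - <<'E'
from h import *
servo_line([PX,PY,.150],velocity=.03); print(get_clock(),get_force(),get_opening())
servo_line([PX,PY,.32],velocity=.12); print(get_clock(),get_force(),get_opening())
p=along(.135); 
move_ptp([p[0],p[1],.31],Q(SYAW+180)); servo_line(p,velocity=.12)
print(get_clock(),get_tool_pos(),p,get_opening(),get_force(),get_torque())
dwell(.3)
s,t=capture("side"),capture("top"); cv2.imwrite("pics/s_full.png",s); cv2.imwrite("pics/t_full.png",t)
P=lambda n,q:proj(n,q).round(1)
e=np.array(p)+[0,0,.046]
for n in("side","top"): print(n,"eye",P(n,e),"tip",P(n,[.6109,-.2199,.252]))
r=lambda im,u,v,w,h,k:cv2.resize(im[v:v+h,u:u+w],None,fx=k,fy=k,interpolation=cv2.INTER_CUBIC)
cv2.imwrite("pics/dock.png",np.hstack([r(s,350,190,80,110,5),r(t,350,100,80,110,5)]))
E
```

```text
6.9833 [ 0.07697567  0.81183305 -1.31492597] 0.03263577054821465
8.55 [ 1.24830027  0.55440935 -2.00331294] 0.0328166362501056
10.8667 [ 0.55941794 -0.22963923  0.20687379] [np.float64(0.5588514437924736), np.float64(-0.22928142679119148), 0.20600000000000002] 0.03259307714350716 [ 0.74419454 -0.46926761 -3.10528901] [ 0.02105399 -0.07833045 -0.00116046]
side eye [397.1 243.4] tip [410.3 223.3]
top eye [402.4 186.3] tip [394.8 158.9]
```

View pics/dock.png

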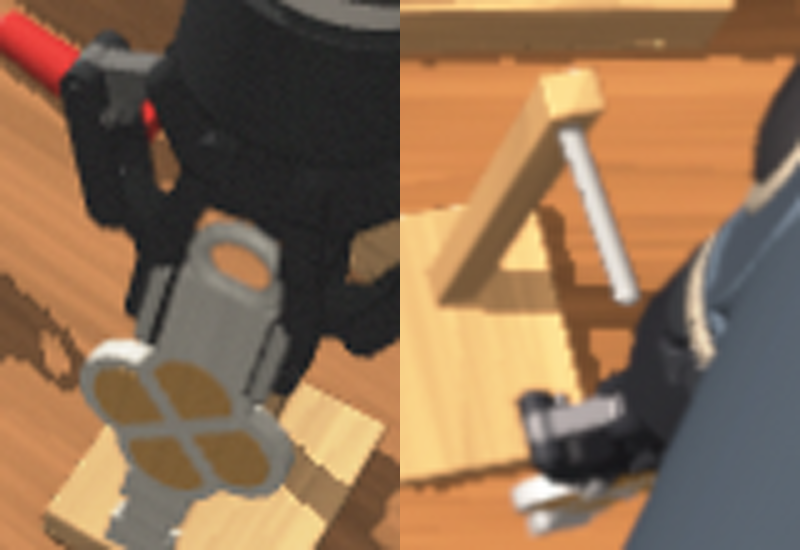

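The plaque is out of the block and held. Its eye hole appears at about (398,242) against a predicted (397,243), and the tip offset is similar. I'll move up close to the tip and check again.

```bash
python3 - <<'E'
from h import *
servo_line(along(.094),velocity=.06); dwell(.2)
print(get_clock(),get_tool_pos(),along(.094),get_force())
s,t=capture("side"),capture("top")
e=np.array(get_tool_pos())+[0,0,.046]
for n in("side","top"): print(n,"eye",proj(n,e),"tip",proj(n,[.6109,-.2199,.252]))
r=lambda im,u,v,w,h,k:cv2.resize(im[v:v+h,u:u+w],None,fx=k,fy=k,interpolation=cv2.INTER_CUBIC)
cv2.imwrite("pics/dock2.png",np.hstack([r(s,380,195,50,60,8),r(t,365,120,50,60,8)]))
E
```

```text
12.3 [ 0.59894562 -0.22270622  0.20611622] [np.float64(0.5992891534555002), np.float64(-0.22251447495090368), 0.20600000000000002] [-0.47595252 -1.02443525 -1.0699258 ]
side eye [407.76967368 227.83464302] tip [410.32881069 223.2907646 ]
top eye [396.8585572 165.0846306] tip [394.8029254  158.94529993]
```

View pics/dock2.png

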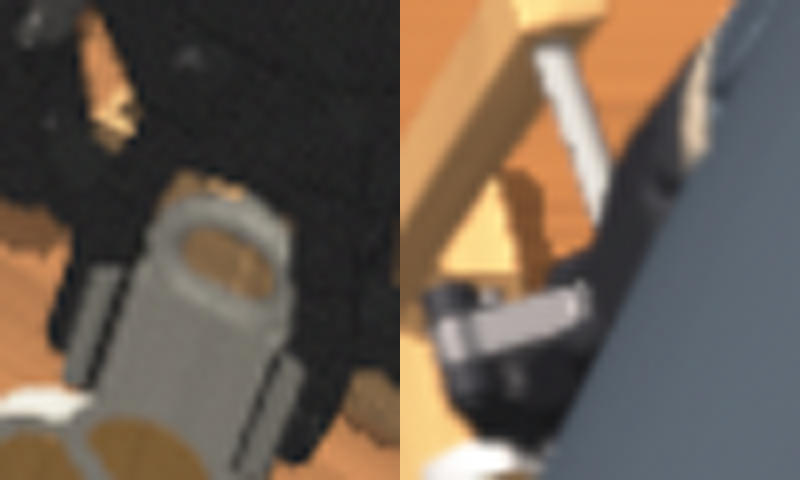

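The eye is centred just in front of the tip, with its hole at (408.4,227.7) against a predicted (407.8,227.8). The observed tip sits about 1 px above its model position, so I'll insert 1.5 mm high with force checks.

```bash
python3 - <<'E'
from h import *
f0=np.array(get_force())
servo_line(along(.094,.0015),velocity=.05)
for t in (.086,.081,.076,.070,.064,.058,.052,.047):
    servo_line(along(t,.0015),velocity=.04)
    f=np.array(get_force())-f0; print(t,f.round(1),np.round(np.array(get_tool_pos())-along(t,.0015),4))
    if np.linalg.norm(f)>6: break
print(get_clock(),get_torque(),get_opening())
s=capture("side"); t=capture("top")
r=lambda im,u,v,w,h,k:cv2.resize(im[v:v+h,u:u+w],None,fx=k,fy=k,interpolation=cv2.INTER_CUBIC)
cv2.imwrite("pics/dock3.png",np.hstack([r(s,385,175,50,60,8),r(t,365,100,50,60,8)]))
E
```

```text
0.086 [ 0.   0.4 -1. ] [ 0.0004  0.0002 -0.0002]
0.081 [ 0.3  1.  -0.2] [ 0.0003  0.0002 -0.0001]
0.076 [ 0.   0.5 -1.2] [ 0.0002  0.0003 -0.0002]
0.07 [ 1.2 -0.6 -0.9] [ 0.0003  0.0003 -0.0002]
0.064 [ 0.3 -0.3  0.3] [ 0.0003  0.0003 -0.0002]
0.058 [ 0.3 -0.6  0.1] [ 0.0003  0.0003 -0.0002]
0.052 [-0.5  0.4 -0.7] [ 0.0002  0.0003 -0.0002]
0.047 [ 0.2  1.2 -0.6] [ 0.0003  0.0003 -0.0002]
15.025 [0.01155577 0.04318953 0.01694486] 0.03241109947433204
```

View pics/dock3.png

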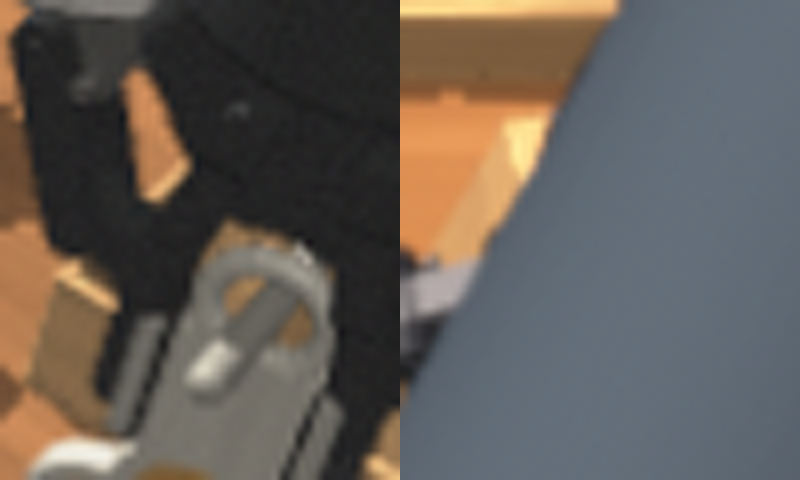

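The peg passes through the eye: its bright tip at (212,365) in the crop is in front of the plaque and its shaft runs through the hole. Now I'll lower until it bears.

```bash
python3 - <<'E'
from h import *
def F():
    a=[]
    for _ in range(6): a.append(get_force()); dwell(.02)
    return np.mean(a,0)
f0=F(); dz=.0015
servo_line(along(.047,-.002),velocity=.03); dz=-.002; print(dz,(F()-f0).round(2))
while dz>-.0105:
    dz-=.0007; servo_line(along(.047,dz),velocity=.01); f=F()-f0; print(round(dz,4),f.round(2))
    if f[2]>2.2: break
print(get_clock())
s=capture("side")
cv2.imwrite("pics/low.png",cv2.resize(s[175:265,370:450],None,fx=6,fy=6,interpolation=cv2.INTER_CUBIC))
E
```

```text
-0.002 [-0.11  0.08  0.12]
-0.0027 [-0.26 -0.15  0.12]
-0.0034 [ 0.28  0.04 -0.21]
-0.0041 [-0.47 -0.05 -0.19]
-0.0048 [-0.49 -0.11  0.97]
-0.0055 [-0.95  0.29  4.5 ]
17.3417
```

View pics/low.png

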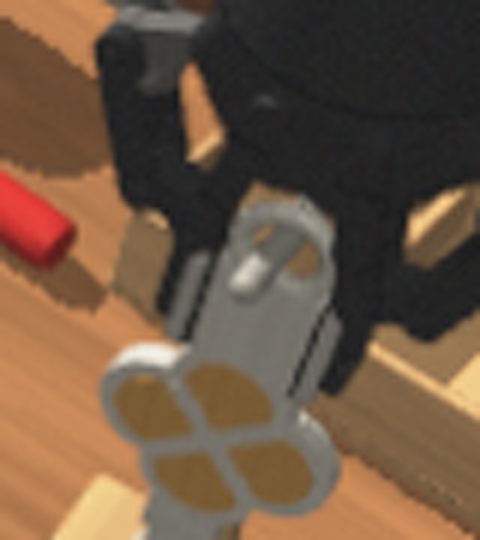

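The eye bears on the peg at dz ≈ −5 mm, as the geometry predicts. I'll ease the load, release and retreat upward.

```bash
python3 - <<'E'
from h import *
servo_line(along(.047,-.0050),velocity=.01); print(get_force())
let_go(); dwell(.8); print(get_clock(),get_opening(),get_force())
p=along(.047,-.005)
servo_line([p[0],p[1],p[2]+.10],velocity=.06); 
q=[p[0],p[1],.36]; servo_line(q,velocity=.12); 
move_ptp([.50,.15,.40],Q(SYAW+180)); dwell(1.0)
print(get_clock())
a=capture("side"); dwell(1); s,t=capture("side"),capture("top")
d=cv2.absdiff(a,s)[170:300,360:450]; print("motion",d.max())
r=lambda im,u,v,w,h,k:cv2.resize(im[v:v+h,u:u+w],None,fx=k,fy=k,interpolation=cv2.INTER_CUBIC)
cv2.imwrite("pics/hang.png",np.hstack([r(s,360,170,90,110,4),r(t,330,100,90,110,4)]))
E
```

```text
[-1.22085828 -0.27830427  2.62942598]
19.0083 0.08515373072606293 [ 0.41189945  0.67153498 -0.03796487]
24.0
motion 8
```

View pics/hang.png

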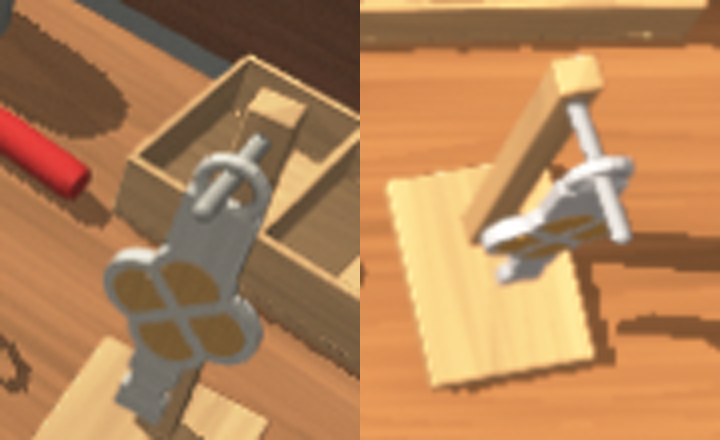

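The plaque hangs upright by its eye at mid-peg: in the side crop the eye is at (230,190) and the body below at (180,310). The gripper is clear. I'll wait for it to settle, then sign off.

```bash
python3 - <<'E'
from h import *
dwell(4); a=capture("side"); dwell(.5); b=capture("side"); print("motion",cv2.absdiff(a,b)[170:300,360:450].max(),get_clock())
old=cv2.imread("pics/s_full.png"); print("blank diff",cv2.absdiff(old,b)[285:355,265:330].mean())
sign_off()
E
```

```text
motion 6 29.75
blank diff 4.906813186813187
the job is handed in; nothing more can be done
```

The plaque is hanging upright by its eye at about the middle of the free stand's peg. I handed the job in at 29.8 s of the 51 s allowed.

I gripped the plaque by the neck at 80 N and pulled it straight up out of the block. I then threaded the eye over the peg without touching it, lowered the plaque until the peg took about 4.5 N, let go and moved well clear.

**Last checks:**
- **Hanging:** the final side and top pictures show the plaque upright on the peg.
- **Stillness:** two pictures 0.5 s apart differed by at most 6 grey levels around the plaque. That is slightly above zero, and I did not establish whether it is camera noise or a slight sway.
- **Blank:** I never moved near the bench with the round blank's block in the way. Its image region changed by about 4.9 grey levels on average between carrying and the end. I put that down to shifting arm shadows, but I did not check it by eye.

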